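Slide the bottle crate home and bar it in

ROBOT

A 6-joint arm with a two-finger parallel gripper is mounted at the origin on the work surface. World frame = base frame: x ahead of the robot, y to its left, z up, the work surface at z = 0. Lengths are in m, angles in rad, forces in N, time in s.
With the tool pointing down it reaches from about 0.425 to 0.95 m from the base axis. Payload 3.5 kg.
Tool frame: the origin (TCP) lies between the finger pads; the fingertips stand 14 mm ahead of it and the grasp point (between the pads) lies 5 mm behind it (ctrl.tip_extent is the distance from the TCP to the fingertips, in m); x points along the fingers, z is the direction in which the jaws open and shut, and the axes are right-handed (so a half turn about x gives the same grasp; the last joint's range is limited). The gripper opens to 85 mm and grips with 20 to 120 N. Pads are 22 mm wide; open, the fingers measure 114 mm over their backs; the gripper's body (76 mm by 85 mm) begins 54 mm behind the grasp point. The pads swing forward as they close: fully open they stand 13 mm farther back than shut.
Start: joints at [1.157, 0.286, 1.577, -0, 1.279, -0.15], TCP at [0.176, 0.652, 0.245] pointing down, gripper open.
Joint ranges: [-2.77, 2.77], [-0.9, 2.22], [0.21, 2.48], [-1.53, 4.67], [0.24, 2.81], [-2.84, 2.84]. Speed limits (rad/s): [2.79, 2.79, 3.14, 3.14, 3.14, 3.14].

INTERFACE

Orientations are given as a unit quaternion [x, y, z, w].
In Python, from plant import ctrl gives the robot as it stands.
- The arm moves only by the tool move_arm, never from a script. Its argument "commands" is one flat list of numbers, 4 for each row, row after row: the shift along the tool's x, y, z in units of 25 mm (1.0 is 25 mm), then the turn about the tool's x in units of 5 degrees (1.0 is 5 degrees). A call has 1 to 20 rows; each row shifts and turns the commanded pose from where the row before left it, along the tool's axes as they then stand; what a row does not reach is not made up. A row lasts 1/8 s, in which the tool goes at most 62.5 mm and 10.7 degrees, less where a joint would pass 70% of its speed; a pose out of reach is approached as far as the arm can. A call is refused whole if a number of a shift passes 1 or a number of a turn 1, either way. A call with a gripper value outside its range is refused whole. "jaw" is the finger opening in mm, from 0 to 85.4, set as the call begins (left out, the last holds). The fingers move at their own pace and stop on an object; "force" is the grip in N (left out, the last holds). Time passes only in rows, so rows that do not move let the fingers close. It gives the time, the measured TCP pose, the force and the opening at its end, in the units of the state.
- ctrl.get_state(): the state, without advancing time (a new reading comes with each control period).
- ctrl.read_camera(name): name is "scene" or "top"; returns the picture (400x640x3 uint8, red, green, blue); there is no depth.
- ctrl.get_calibration(name): a dict with "camera_matrix" (3x3 intrinsics, pixels), "k1" (the pictures are not rectified: a ray, as slopes to the right and down, at radius r is drawn at 1 + k1 r^2 times it, then the intrinsics apply), "camera_from_world" (4x4, takes a point from world to camera coordinates). Camera axes: x right, y down, z forward; pixel columns grow to the right and rows downward; lengths in m; the calibration is good to about 2 mm. A picture is of the moment at which its call begins. get_calibration takes no time and is no camera call.
- ctrl.sign_off(): hands the job in, once; it reports no verdict.
The state is a dict: "time": time; "qpos": joint angles; "dq": joint speeds; "joint_efforts": joint torques, N m; "eef_pos": TCP position; "tcp_rot": TCP orientation; "contact_force": force on the tool from outside, world axes, zero at the start; "wrist_torque": the same for the moment, N m; "opening": opening from 0.0 (shut) to 1.0 (fully open).
Only numpy, scipy, OpenCV 4.12 (cv2) and the standard library are available. Lean on these libraries where they do the work, as an engineer would, in place of code of your own. Each camera call takes 0.05 s, during which the arm holds its last target.

TASK

Push the tall plywood bottle crate along the bench into its bay until it stands flat against the back board, then swing the wooden bar fully across in front of it so that it is kept there. The crate is heavy and tall: push it low, near its base, so that it slides and never tips, do not lift it and do not touch its carrying handle. Grasp nothing, and leave everything else on the bench where it stands.

Things in the scene. Friction and masses are not known exactly. Their poses are not given: they have to be found in the camera images.
- crate: tall open plywood crate with four black-capped amber bottles, 120 deep (x), 150 wide (y), 255 mm tall. 1.2 to 2 kg; slides at 6 to 14 N, can tip if pushed higher than about 80 mm. Origin: centre of its underside; its flat -x face, 60 mm from the origin, looks away from the bay and is the one to push. Starts 110 to 150 mm short of home, up to 15 mm aside, turned up to 0.15 rad relative to the bay
- crate_handle: the crate's wooden carrying dowel, 20 mm thick, along the crate's y, 245 mm above its underside; not to be touched. Origin at its middle
- bay: bay fixed on the bench, lying about crosswise to the robot: its mouth (-x) opens to the left, +y is the side far from the robot. Origin and axes: those of the crate when home. Back board 120 mm high, face at x +60 mm. Cheeks 36 mm high, x -20 to +60, inner faces at y +-88 mm, flared ends to x -45. On the +y side a plate 14 mm high, x -100 to +15, y 109 to 145, carries the bar's pivot at x -82, y +127 mm
- bar (a joint): angle (rad) of the wooden bar about its upright pivot: 0 = square across the mouth of the bay, 13 mm in front of the home crate (end stop); grows as it opens (1.57 = pointing along -x of the bay, out of the mouth) and on outward to +y of the bay, up to 2.2. Starts at 1.6 to 2.0, stays where it is left, takes about 1.5 N to move
- bar_pivot (a point): point on the pivot axis at half the bar's height, 28 mm above the bench. The bar is 18 mm thick, 24 mm high (from 16 to 40 mm above the bench), 150 mm long from the pivot to its free end
- bar_tip (a point): free end of the bar, on its centre line, 28 mm above the bench
- ink_bottle: short glass jar with a black cap, 54 mm wide, 110 mm tall; bystander behind the back board; origin at the centre of its underside
- tape_roll: roll of paper tape lying flat, 90 mm across, 25 mm high; bystander left of the crate; origin at the centre of its underside
- brush_pot: white ceramic pot 72 mm wide, 90 mm tall with three brushes reaching to 180 mm; bystander on the far side of the bay; origin at the centre of its underside
- card_box: small cardboard box 60 x 85 x 35 mm; bystander behind the back board; origin at the centre of its underside
- sketchbook: thick grey sketchbook 150 x 210 x 28 mm lying flat; bystander; origin at the centre of its underside
- mug: blue mug 80 mm wide, 95 mm tall; bystander; origin at the centre of its underside
- screwdriver: screwdriver lying on the bench; bystander

How it is judged:
By the outcome, as a careful person would: the job done as asked, in the order asked, and still so for the second after the job is handed in, with the robot touching nothing.
It also fails if it takes over 64 s, if anything falls off the work surface, if the arm or the gripper's body presses on something with over 40 N, if the wrist force passes 120 N, or if a joint passes its speed limit or range.

## Working session

There is one attempt and no reset: what is moved stays moved. The work goes in short steps, Python scripts to look and compute and a tool call to move; the robot and the scene stay as the last step left them, time stands still between calls to the robot, and variables do not carry over. Pictures are saved under pics/ and viewed, and the job is handed in when it is done.

Besides the shell and the picture viewer there is one more tool, called after "Call:" in YAML: its name, and indented under it one key for each argument. move_arm: Moves the arm, as the interface text tells. Its arguments: {"type":"object","properties":{"commands":{"type":"array"},"jaw":{"type":"number"},"force":{"type":"number"}},"required":["commands"]}

```bash
ls; mkdir -p pics
python3 - <<'E'
from plant import ctrl
import cv2
for n in ["scene","top"]:
    im=ctrl.read_camera(n); cv2.imwrite(f"pics/{n}0.png",im[:,:,::-1])
    print(n,ctrl.get_calibration(n))
print(ctrl.get_state(), ctrl.tip_extent)
E
```

```text
pics
scene {'camera_matrix': array([[413.3628206 ,   0.        , 319.28165954],
       [  0.        , 413.3628206 , 198.60316239],
       [  0.        ,   0.        ,   1.        ]]), 'k1': -0.04301536730406822, 'camera_from_world': array([[ 0.83572106,  0.54900536, -0.0127838 , -0.46733517],
       [ 0.39959561, -0.62392115, -0.6715994 , -0.1462453 ],
       [-0.37668776,  0.55616141, -0.74080417,  1.8000986 ],
       [ 0.        ,  0.        ,  0.        ,  1.        ]])}
top {'camera_matrix': array([[459.01871384,   0.        , 324.46540005],
       [  0.        , 459.01871384, 189.88493767],
       [  0.        ,   0.        ,   1.        ]]), 'k1': -0.05132286648703297, 'camera_from_world': array([[ 0.02204826, -0.99960581,  0.01738078, -0.03311173],
       [-0.97985517, -0.02505765, -0.19813115,  0.59926254],
       [ 0.19848857, -0.01266221, -0.98002141,  1.8128178 ],
       [ 0.        ,  0.        ,  0.        ,  1.        ]])}
{'time': 0.1, 'qpos': array([ 1.15695255e+00,  2.87113313e-01,  1.57804586e+00, -1.65726131e-05,
        1.27861592e+00, -1.50001221e-01]), 'dq': array([ 1.32545540e-03, -3.62480127e-03, -2.15446276e-03,  1.52961750e-03,
        1.07759680e-03, -6.79668158e-05]), 'joint_efforts': array([ 6.49450212e-04, -4.07294190e+01, -2.93698937e+01, -1.36807571e-04,
        3.40931030e-03, -5.89791416e-07]), 'eef_pos': array([0.17577697, 0.65111642, 0.24405305]), 'tcp_rot': array([-0.4302643 ,  0.56209677,  0.42950991,  0.56075047]), 'contact_force': array([-0.1107471 ,  0.01411928, -0.06497495]), 'wrist_torque': array([-0.03997962, -0.02511664, -0.00052158]), 'opening': 0.996683150369778} 0.014
```

View pics/scene0.png

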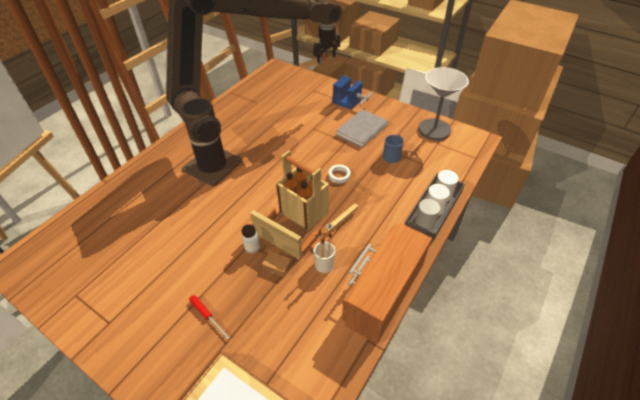

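View pics/top0.png

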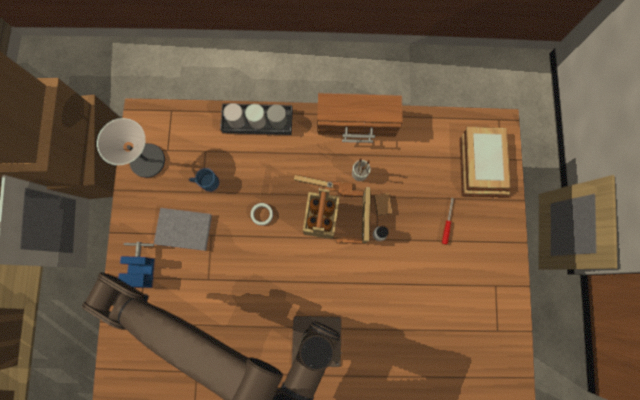

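```bash
python3 - <<'E'
import cv2
im=cv2.imread("pics/top0.png"); 
cv2.imwrite("pics/top0c.png",cv2.resize(im[60:250,230:470],None,fx=3.3,fy=3.1,interpolation=cv2.INTER_CUBIC)[:, :800])
im=cv2.imread("pics/scene0.png"); 
cv2.imwrite("pics/scene0c.png",cv2.resize(im[60:310,240:500],None,fx=3,fy=2.4,interpolation=cv2.INTER_CUBIC))
E
python3 - <<'E'
import cv2
im=cv2.imread("pics/top0.png"); 
cv2.imwrite("pics/top0d.png",cv2.resize(im[150:260,240:400],None,fx=5,fy=5,interpolation=cv2.INTER_CUBIC))
im=cv2.imread("pics/scene0.png"); 
cv2.imwrite("pics/scene0d.png",cv2.resize(im[140:290,220:380],None,fx=4,fy=4,interpolation=cv2.INTER_CUBIC))
E
```

```text
(no output)
```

View pics/top0d.png

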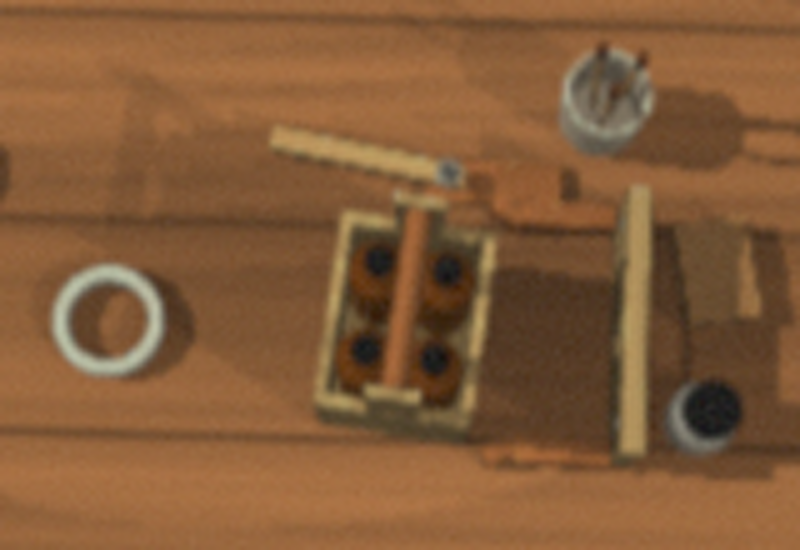

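View pics/scene0d.png

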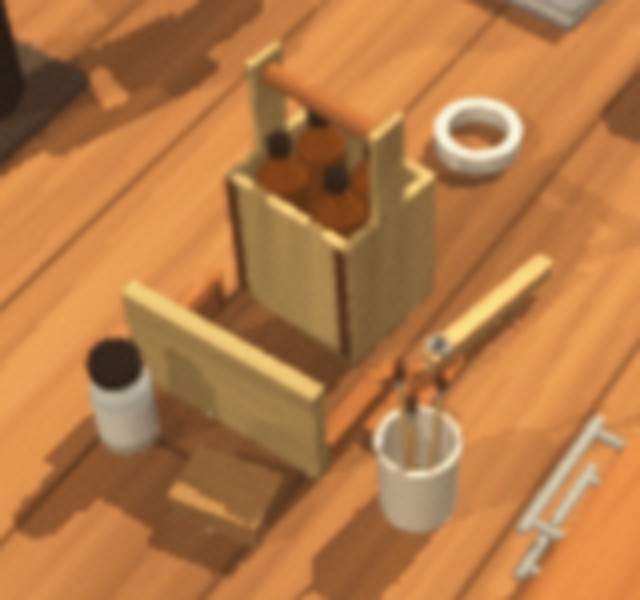

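```bash
cat > h.py <<'E'
import numpy as np, cv2
from plant import ctrl
C={n:ctrl.get_calibration(n) for n in("scene","top")}
def world(n,uv,z):
    c=C[n]; p=cv2.undistortPoints(np.array([[uv]],float),c["camera_matrix"],np.array([c["k1"],0,0,0.]))[0,0]
    T=c["camera_from_world"]; R=T[:3,:3]; o=-R.T@T[:3,3]; d=R.T@np.array([p[0],p[1],1]); return o+d*(z-o[2])/d[2]
def pix(n,X):
    c=C[n];T=c["camera_from_world"];r=cv2.Rodrigues(T[:3,:3])[0]
    return cv2.projectPoints(np.atleast_2d(np.array(X,float)),r,T[:3,3],c["camera_matrix"],np.array([c["k1"],0,0,0.]))[0][:,0]
E
python3 - <<'E'
from h import *
t=lambda u,v,z:world("top",(u/5+240,v/5+150),z).round(4)
s=lambda u,v,z:world("scene",(u/4+220,v/4+140),z).round(4)
print("board face top",t(630,187,.12),t(620,455,.12))
print("board back top",t(651,187,.12),t(647,455,.12))
print("scene board top corners",s(125,290,.12),s(140,282,.12),s(312,397,.12),s(325,388,.12))
print("pivot",t(449,172,.042),s(437,345,.042))
print("tip",t(273,138,.04),s(545,262,.04))
print("cheek -y",t(485,455,.036),t(608,455,.036))
print("handle",t(418,210,.255),t(397,388,.255),s(265,72,.245),s(375,125,.245))
print("base",s(350,362,0),s(243,282,0),s(430,295,0),t(318,420,0),t(467,438,0))
for h in(.14,.16,.18,.2): print(h,t(343,212,h),t(496,234,h),t(316,411,h),t(468,428,h),s(233,178,h),s(346,245,h),s(433,180,h))
E
```

```text
board face top [ 0.602  -0.1823  0.12  ] [ 0.3899 -0.1755  0.12  ]
board back top [ 0.6025 -0.199   0.12  ] [ 0.3904 -0.1965  0.12  ]
scene board top corners [ 0.3971 -0.1878  0.12  ] [ 0.4024 -0.1734  0.12  ] [ 0.6036 -0.1939  0.12  ] [ 0.6074 -0.1804  0.12  ]
pivot [ 0.6273 -0.0406  0.042 ] [ 0.6289 -0.0388  0.042 ]
tip [0.6527 0.1058 0.04  ] [0.6608 0.1035 0.04  ]
cheek -y [ 0.395  -0.0745  0.036 ] [ 0.3973 -0.1743  0.036 ]
handle [ 0.5525 -0.0133  0.255 ] [ 0.4219 -0.0012  0.255 ] [0.4217 0.0022 0.245 ] [ 0.5413 -0.0015  0.245 ]
base [ 0.5535 -0.0719  0.    ] [ 0.4093 -0.047   0.    ] [0.5725 0.0379 0.    ] [0.4239 0.0625 0.    ] [ 0.412 -0.061  0.   ]
0.14 [0.5722 0.0438 0.14  ] [ 0.5577 -0.0758  0.14  ] [0.4163 0.06   0.14  ] [ 0.4061 -0.0567  0.14  ] [ 0.4076 -0.0409  0.14  ] [ 0.542 -0.053  0.14 ] [0.5639 0.056  0.14  ]
0.16 [0.5682 0.0433 0.16  ] [ 0.554  -0.0749  0.16  ] [0.4142 0.0594 0.16  ] [ 0.404 -0.056  0.16 ] [ 0.4208 -0.0555  0.16  ] [ 0.5528 -0.0673  0.16  ] [0.5742 0.0396 0.16  ]
0.18 [0.5643 0.0429 0.18  ] [ 0.5502 -0.0739  0.18  ] [0.412  0.0587 0.18  ] [ 0.402  -0.0553  0.18  ] [ 0.434  -0.0701  0.18  ] [ 0.5635 -0.0817  0.18  ] [0.5846 0.0232 0.18  ]
0.2 [0.5604 0.0424 0.2   ] [ 0.5465 -0.073   0.2   ] [0.4099 0.0581 0.2   ] [ 0.4    -0.0546  0.2   ] [ 0.4472 -0.0847  0.2   ] [ 0.5742 -0.0961  0.2   ] [0.5949 0.0069 0.2   ]
```

```bash
cat >> h.py <<'E'
from scipy.spatial.transform import Rotation as R
phi=-0.03; B0=np.array([0.4985,-0.118])
def bay2w(b): 
    x=np.array([np.sin(phi),-np.cos(phi)]); y=np.array([np.cos(phi),np.sin(phi)]); return B0+b[0]*x+b[1]*y
def delta(target,yaw_z=None):
    s=ctrl.get_state(); M=R.from_quat(s["tcp_rot"]).as_matrix()
    d=np.array(target)-s["eef_pos"]; print("pos",s["eef_pos"].round(4),"x",M[:,0].round(3),"z-ang",np.degrees(np.arctan2(M[1,2],M[0,2])).round(2),"q",s["qpos"].round(2),"t",s["time"],"F",s["contact_force"].round(1))
    print("shift units tool xyz",(M.T@d/0.025).round(2))
E
python3 - <<'E'
from h import *
t=lambda u,v,z:world("top",(u/5+240,v/5+150),z).round(4)
s=lambda u,v,z:world("scene",(u/4+220,v/4+140),z).round(4)
print("tape L R top bot",t(52,320,.025),t(164,320,.025),t(108,264,.025),t(108,377,.025))
print("tape scene",s(435,133,.025),s(522,133,.025))
print("pot",t(608,100,.09),"ink",t(712,408,.11))
# check model projections
def box(n,c,a,L):
    pass
M=lambda a,c,p:np.array([c[0]+p[0]*np.sin(a)+p[1]*np.cos(a),c[1]-p[0]*np.cos(a)+p[1]*np.sin(a),p[2]])
im={n:cv2.resize(cv2.imread(f"pics/{n}0.png"),None,fx=4,fy=4,interpolation=cv2.INTER_CUBIC) for n in C}
def line(P,Q,col):
    for n in C:
        a,b=pix(n,[P,Q]); cv2.line(im[n],tuple(int(v) for v in a*4+1.5),tuple(int(v) for v in b*4+1.5),col,1)
def rect(a,c,x0,x1,y0,y1,z,col):
    p=[M(a,c,(x,y,z)) for x,y in((x0,y0),(x1,y0),(x1,y1),(x0,y1))]
    for i in range(4): line(p[i],p[(i+1)%4],col)
cc=(0.486,-0.007);ca=-0.112
rect(ca,cc,-.06,.06,-.075,.075,.0,(0,255,0)); rect(ca,cc,-.06,.06,-.075,.075,.157,(0,255,0))
line(M(ca,cc,(0,-.07,.245)),M(ca,cc,(0,.07,.245)),(0,255,0))
rect(phi,B0,.06,.078,-.105,.105,.12,(255,0,0));rect(phi,B0,-.02,.06,-.088,.088,.036,(255,0,0));rect(phi,B0,-.1,.015,.109,.145,.014,(255,0,0))
line(M(phi,B0,(-.082,.127,.04)),M(phi,B0,(-.082-.15*np.sin(1.73),.127-.15*np.cos(1.73),.04)),(255,0,255))
cv2.imwrite("pics/ov_top.png",im["top"][580:1040,940:1640]);cv2.imwrite("pics/ov_scene.png",im["scene"][560:1140,880:1540])
delta((0.476,0.125,0.2))
E
```

```text
tape L R top bot [0.4982 0.2828 0.025 ] [0.5005 0.1908 0.025 ] [0.546  0.2391 0.025 ] [0.4523 0.2345 0.025 ]
tape scene [0.4697 0.2087 0.025 ] [0.5459 0.2574 0.025 ]
pot [ 0.68   -0.1673  0.09  ] ink [ 0.4292 -0.2485  0.11  ]
pos [0.1758 0.6511 0.2441] x [-0.001 -0.002 -1.   ] z-ang 74.88 q [ 1.16  0.29  1.58 -0.    1.28 -0.15] t 0.1 F [-0.1  0.  -0.1]
shift units tool xyz [  1.79 -17.08 -17.18]
```

View pics/ov_top.png

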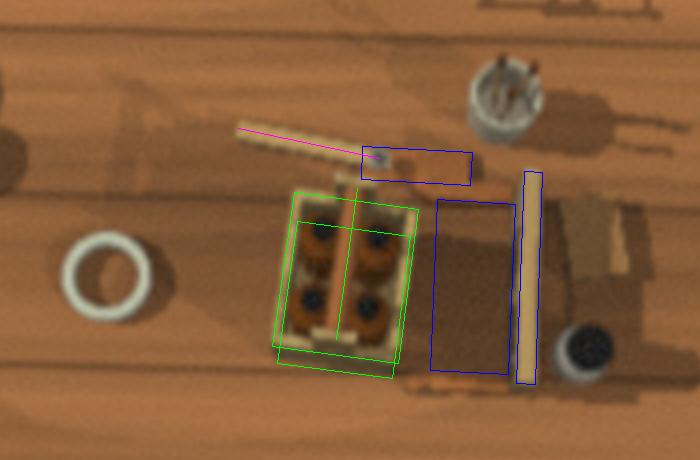

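View pics/ov_scene.png

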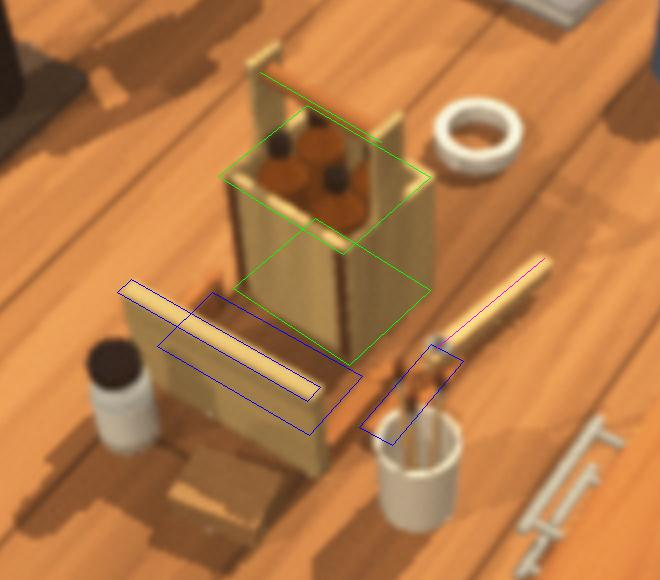

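Run:
```python
from h import *
delta((0.474,0.124,0.2))
```

```text
pos [0.1758 0.6511 0.2441] x [-0.001 -0.002 -1.   ] z-ang 74.88 q [ 1.16  0.29  1.58 -0.    1.28 -0.15] t 0.1 F [-0.1  0.  -0.1]
shift units tool xyz [  1.79 -17.02 -17.24]
```

Call:
move_arm:
  commands: [0, -0.945, -0.957, 0, 0, -0.945, -0.957, 0, 0, -0.945, -0.957, 0, 0, -0.945, -0.957, 0, 0, -0.945, -0.957, 0, 0, -0.945, -0.957, 0, 0, -0.945, -0.957, 0, 0, -0.945, -0.957, 0, 0, -0.945, -0.957, 0, 0, -0.945, -0.957, 0, 0, -0.945, -0.957, 0, 0, -0.945, -0.957, 0, 0, -0.945, -0.957, 0, 0, -0.945, -0.957, 0, 0, -0.945, -0.957, 0, 0, -0.945, -0.957, 0, 0, -0.945, -0.957, 0, 0, -0.945, -0.957, 0, 0, 0, 0, -0.9, 0, 0, 0, -0.9]
  jaw: 85.4

```text
time: 2.6
eef_pos: [0.4741, 0.1244, 0.2447]
tcp_rot: [-0.473, 0.526, 0.473, 0.525]
contact_force: [-0.4, 0.5, 0.4]
opening: 0.997
```

Call:
move_arm:
  commands: [0, 0, 0, -0.9, 0, 0, 0, 0]

```text
time: 2.85
eef_pos: [0.4739, 0.125, 0.2449]
tcp_rot: [-0.492, 0.507, 0.493, 0.507]
contact_force: [0.2, 0.2, 0.1]
opening: 1.0
```

Run:
```python
from h import *
delta((0.474,0.122,0.03))
for n in C:
    im=ctrl.read_camera(n)[:,:,::-1]; sl={"top":np.s_[130:270,230:400],"scene":np.s_[80:270,200:390]}[n]
    cv2.imwrite(f"pics/{n}1.png",cv2.resize(im[sl],None,fx=4 if n=="top" else 3,fy=4 if n=="top" else 3,interpolation=cv2.INTER_CUBIC))
```

```text
pos [0.4739 0.125  0.2449] x [-0.001 -0.    -1.   ] z-ang 88.33 q [ 0.05 -0.13  2.02 -0.    1.25 -1.49] t 2.85 F [0.2 0.2 0.1]
shift units tool xyz [ 8.59 -0.01 -0.12]
```

View pics/top1.png

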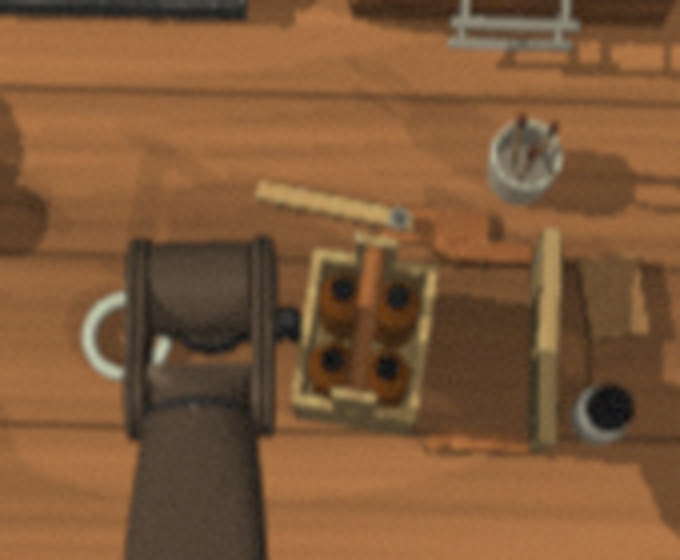

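View pics/scene1.png

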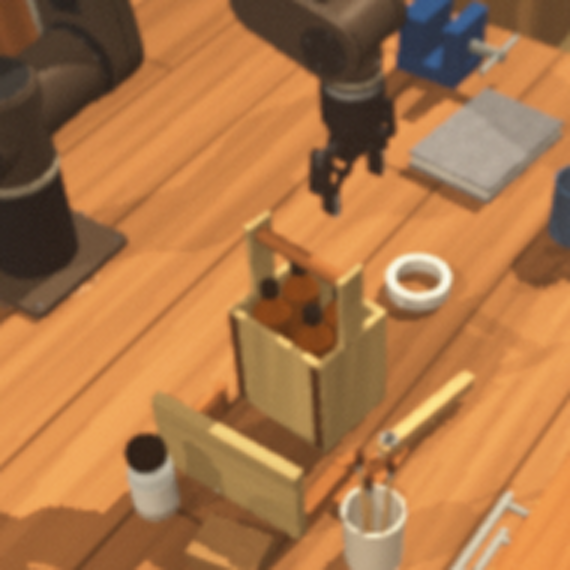

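Run:
```python
from h import *
im=ctrl.read_camera("scene")[:,:,::-1]
s=ctrl.get_state(); M=R.from_quat(s["tcp_rot"]).as_matrix(); p=s["eef_pos"]
b=cv2.resize(im[95:160,285:345],None,fx=10,fy=9,interpolation=cv2.INTER_CUBIC)
P=[(14,0),(0,0),(-19,0),(-38,0),(-59,0),(-100,0)]
for sgn in(-1,1):
  for dx in (14,0,-20,-40,-60,-80):
    q=pix("scene",p+M@np.array([dx,0,sgn*57])/1000)[0]; q=(q-[285,95])
    cv2.circle(b,(int(q[0]*10+4.5),int(q[1]*9+4)),4,(0,0,255),-1); cv2.putText(b,str(-dx),(int(q[0]*10+10),int(q[1]*9)),0,.5,(0,255,0),1)
cv2.imwrite("pics/grip.png",b)
for z in (.4,.45,.5): print(z,world("top",(230+275/4,130+300/4),z).round(3),world("top",(230+300/4,130+320/4),.3).round(3))
```

```text
0.4 [0.478 0.069 0.4  ] [0.477 0.051 0.3  ]
0.45 [0.47  0.067 0.45 ] [0.477 0.051 0.3  ]
0.5 [0.461 0.065 0.5  ] [0.477 0.051 0.3  ]
```

View pics/grip.png

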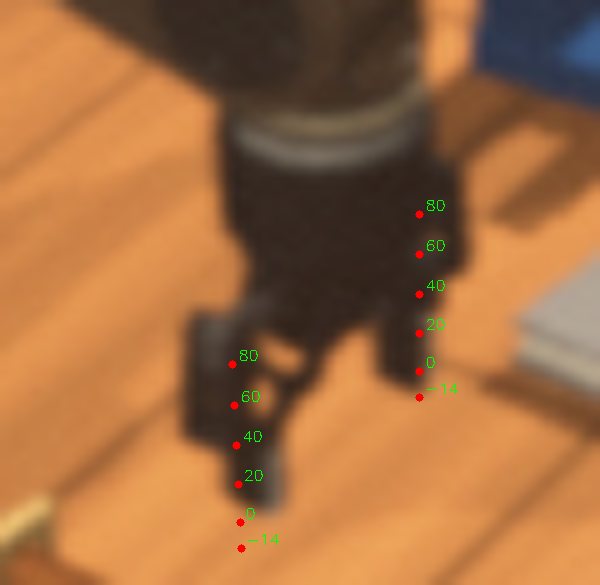

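Run:
```python
from h import *
delta((0.455,0.139,0.022))
```

```text
pos [0.474  0.125  0.2451] x [-0. -0. -1.] z-ang 88.33 q [ 0.05 -0.13  2.02 -0.    1.25 -1.49] t 3.0 F [-0.4 -0.8  1. ]
shift units tool xyz [8.92 0.77 0.54]
```

Call:
move_arm:
  commands: [0, 0.77, 0.54, 0, 0.9, 0, 0, 0, 0.9, 0, 0, 0, 0.9, 0, 0, 0, 0.9, 0, 0, 0, 0.9, 0, 0, 0, 0.9, 0, 0, 0, 0.9, 0, 0, 0, 0.9, 0, 0, 0, 0.9, 0, 0, 0, 0.7, 0, 0, 0, 0, 0, 0, 0]

```text
time: 4.5
eef_pos: [0.4533, 0.1396, 0.0242]
tcp_rot: [-0.492, 0.508, 0.494, 0.506]
contact_force: [0.8, 0.1, -0.0]
opening: 0.996
```

```bash
cat >> h.py <<'E'
def look(k,top=(130,270,230,400,4),scene=(140,290,220,380,4)):
    for n,c in(("top",top),("scene",scene)):
        im=ctrl.read_camera(n)[:,:,::-1]; cv2.imwrite(f"pics/{n}{k}_full.png",im)
        cv2.imwrite(f"pics/{n}{k}.png",cv2.resize(im[c[0]:c[1],c[2]:c[3]],None,fx=c[4],fy=c[4],interpolation=cv2.INTER_CUBIC))
E
python3 - <<'E'
from h import *
delta((0.455,0.139,0.022))
look(2,scene=(110,250,240,400,4))
E
```

```text
pos [0.4533 0.1396 0.0242] x [-0.004 -0.    -1.   ] z-ang 88.4 q [ 0.08  0.16  2.19  0.    0.79 -1.46] t 4.5 F [ 0.8  0.1 -0. ]
shift units tool xyz [ 0.09 -0.07 -0.02]
```

View pics/top2.png

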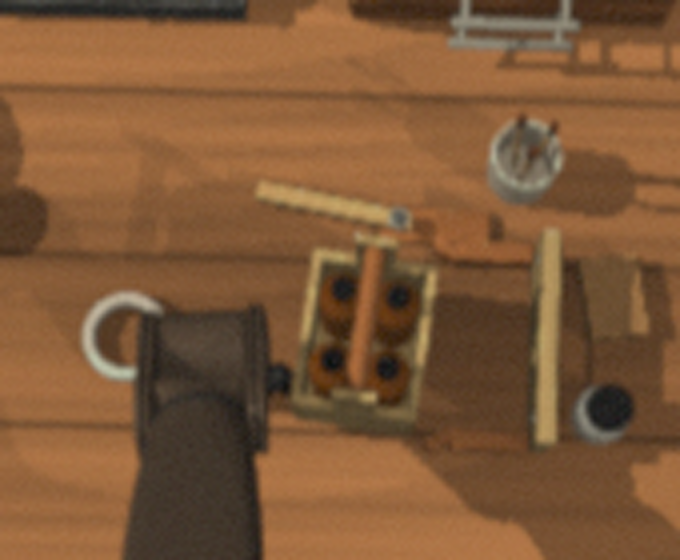

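View pics/scene2.png

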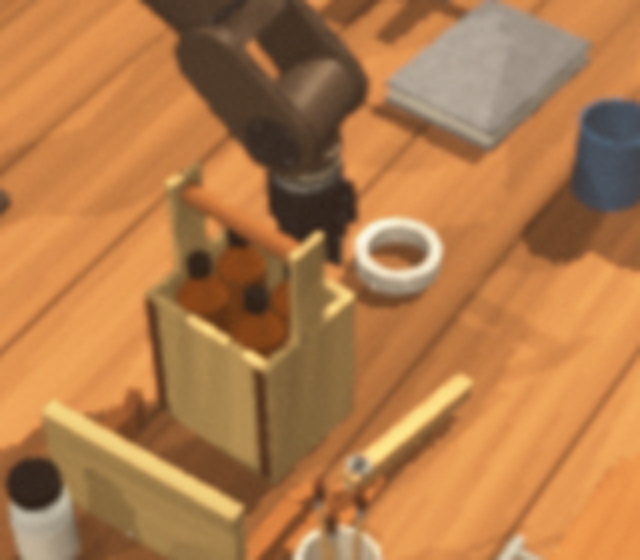

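Call:
move_arm:
  commands: [0.2, 0, 0, 0, 0.2, 0, 0, 0, 0.1, 0, 0, 0, 0, 0, 0, 0]

```text
time: 5.1
eef_pos: [0.4552, 0.139, 0.0126]
tcp_rot: [-0.493, 0.507, 0.493, 0.507]
contact_force: [0.1, 0.2, -0.2]
opening: 1.001
```

Call:
move_arm:
  commands: [0, 0, -0.15, 0, 0, 0, -0.15, 0, 0, 0, -0.15, 0, 0, 0, -0.12, 0, 0, 0, 0, 0]

```text
time: 5.72
eef_pos: [0.4543, 0.1258, 0.0127]
tcp_rot: [-0.491, 0.507, 0.493, 0.508]
contact_force: [-0.5, 5.2, -1.4]
opening: 1.001
```

Call:
move_arm:
  commands: [0, -0.02, -0.12, 0, 0, -0.02, -0.12, 0, 0, -0.02, -0.12, 0, 0, -0.02, -0.12, 0, 0, -0.02, -0.12, 0, 0, 0, 0, 0]

```text
time: 6.48
eef_pos: [0.4557, 0.1112, 0.0126]
tcp_rot: [-0.491, 0.507, 0.494, 0.508]
contact_force: [-2.4, 9.1, 1.3]
opening: 0.999
```

Run:
```python
from h import *
delta((0.455,0.139,0.012))
look(3)
```

```text
pos [0.4557 0.1112 0.0126] x [-0.003  0.003 -1.   ] z-ang 88.27 q [ 0.02  0.18  2.2   0.    0.76 -1.52] t 6.475 F [-2.4  9.1  1.3]
shift units tool xyz [0.03 0.06 1.11]
```

View pics/top3.png

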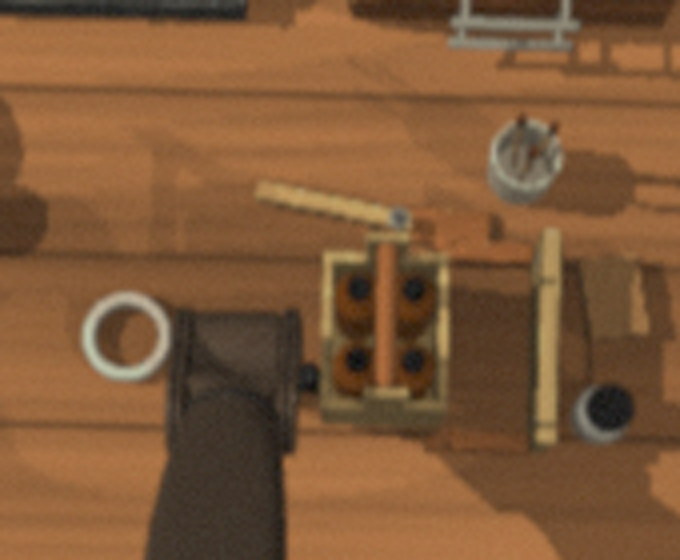

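View pics/scene3.png

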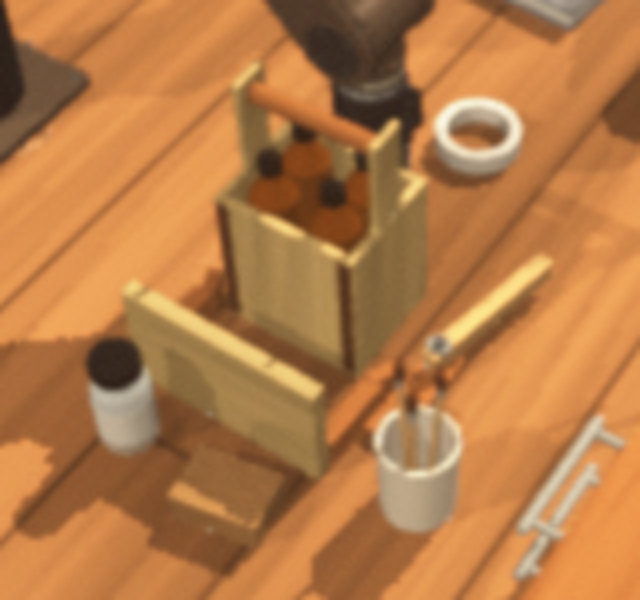

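Run:
```python
from h import *
t=lambda u,v,z:world("top",(u/4+230-.4,v/4+130-.4),z)
x=np.array([np.sin(phi),-np.cos(phi)]); y=np.array([np.cos(phi),np.sin(phi)])
for q in [(322,250,.157),(450,253,.157),(322,410,.157),(446,412,.157),(386,243,.25),(384,390,.25)]:
    w=t(*q); d=w[:2]-B0; print(w.round(4),(d@x).round(4),(d@y).round(4))
from h import *
im={n:cv2.resize(cv2.imread(f"pics/{n}3_full.png"),None,fx=4,fy=4,interpolation=cv2.INTER_CUBIC) for n in C}
M=lambda a,c,p:np.array([c[0]+p[0]*np.sin(a)+p[1]*np.cos(a),c[1]-p[0]*np.cos(a)+p[1]*np.sin(a),p[2]])
def line(P,Q,col):
    for n in C:
        a,b=pix(n,[P,Q]); cv2.line(im[n],tuple(int(v) for v in a*4+1.5),tuple(int(v) for v in b*4+1.5),col,1)
def rect(a,c,x0,x1,y0,y1,z,col):
    p=[M(a,c,(x,y,z)) for x,y in((x0,y0),(x1,y0),(x1,y1),(x0,y1))]
    for i in range(4): line(p[i],p[(i+1)%4],col)
cc=(0.491,-0.0205);ca=-0.03
rect(ca,cc,-.06,.06,-.075,.075,.0,(0,255,0)); rect(ca,cc,-.06,.06,-.075,.075,.157,(0,255,0))
rect(phi,B0,.06,.078,-.105,.105,.12,(255,0,0));rect(phi,B0,.06,.06,-.105,.105,.0,(255,0,0));rect(phi,B0,-.02,.06,.088,.109,.036,(255,0,0));rect(phi,B0,-.02,.06,-.109,-.088,.036,(255,0,0))
cv2.imwrite("pics/ov_top.png",im["top"][680:1000,1140:1640]);cv2.imwrite("pics/ov_scene.png",im["scene"][560:1140,880:1540])
```

```text
[0.5701 0.0377 0.157 ] -0.1577 0.0669
[ 0.5703 -0.086   0.157 ] -0.0342 0.0709
[0.4155 0.0333 0.157 ] -0.1487 -0.0875
[ 0.4164 -0.0844  0.157 ] -0.0311 -0.0831
[ 0.5599 -0.0224  0.25  ] -0.0974 0.0585
[ 0.4249 -0.0235  0.25  ] -0.0923 -0.0764
```

View pics/ov_top.png

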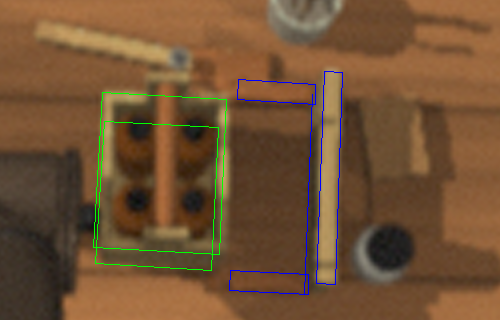

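View pics/ov_scene.png

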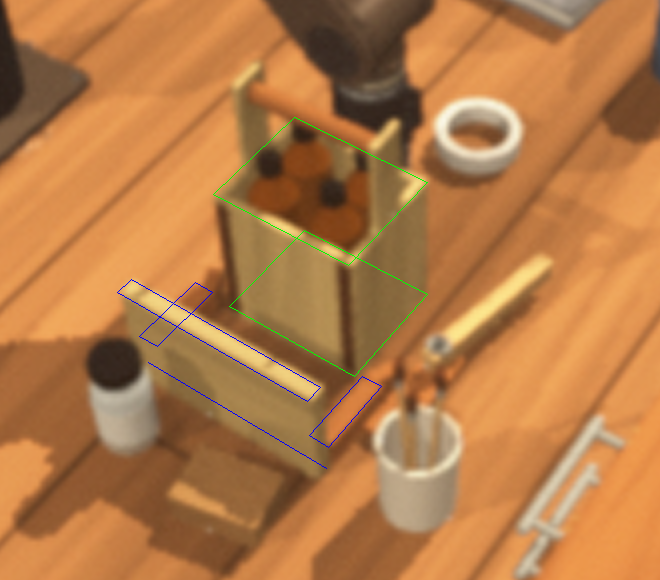

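Call:
move_arm:
  commands: [0, 0, 0.2, 0, 0, 0, 0.2, 0, 0, -0.6, 0, 0, 0, -0.7, 0, 0, 0, -0.7, 0, 0, 0, 0, -0.2, 0, 0, 0, -0.2, 0, 0, -0.015, -0.12, 0, 0, -0.015, -0.12, 0, 0, -0.015, -0.12, 0, 0, -0.015, -0.12, 0, 0, -0.015, -0.12, 0, 0, -0.015, -0.12, 0, 0, -0.015, -0.12, 0, 0, -0.015, -0.12, 0, 0, 0, 0, 0]

```text
time: 8.57
eef_pos: [0.5093, 0.0861, 0.0134]
tcp_rot: [-0.492, 0.506, 0.493, 0.509]
contact_force: [0.6, 11.4, 2.8]
opening: 1.0
```

Run:
```python
from h import *
delta((0.455,0.139,0.012))
look(4)
```

```text
pos [0.5093 0.0861 0.0134] x [ 0.001  0.004 -1.   ] z-ang 88.29 q [-0.03  0.26  2.09  0.01  0.78 -1.58] t 8.575 F [ 0.6 11.4  2.8]
shift units tool xyz [0.06 2.23 2.05]
```

View pics/top4.png

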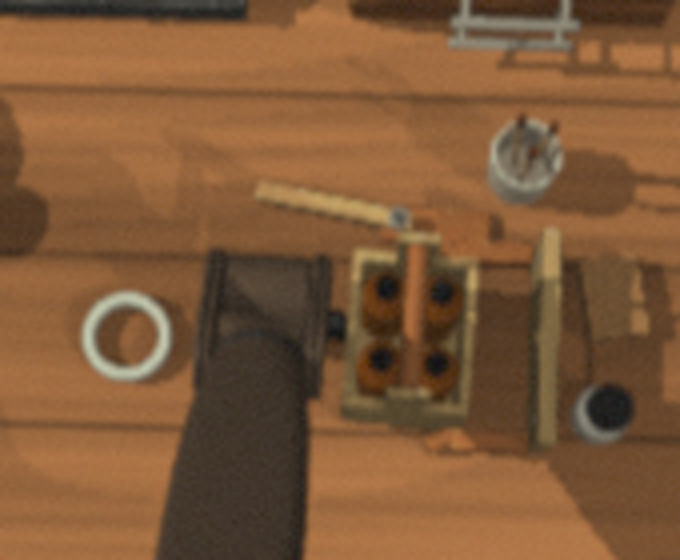

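View pics/scene4.png

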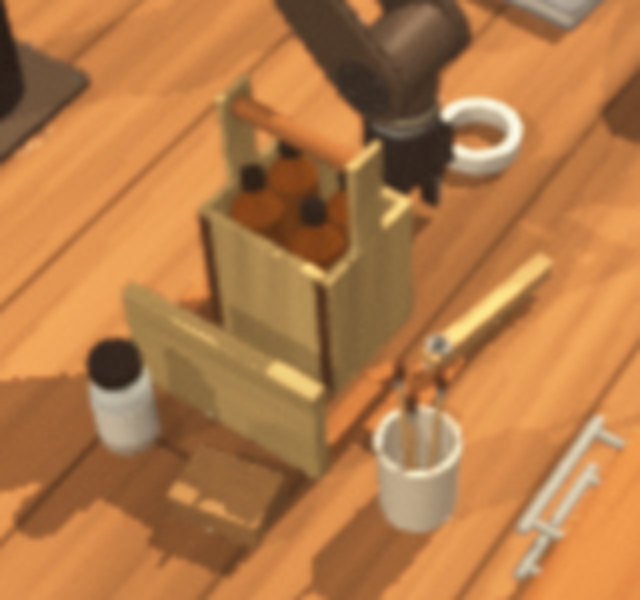

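Run:
```python
from h import *
t=lambda u,v,z:world("top",(u/4+230-.4,v/4+130-.4),z)
s=lambda u,v,z:world("scene",(u/4+220-.4,v/4+140-.4),z)
x=np.array([np.sin(phi),-np.cos(phi)]); y=np.array([np.cos(phi),np.sin(phi)])
for f,*q in [(t,355,250,.157),(t,478,262,.157),(t,342,415,.157),(t,470,418,.157),(t,416,240,.25),(t,406,396,.25),(s,200,212,.157),(s,325,280,.157),(s,410,207,.157),(s,240,105,.245),(s,350,158,.245)]:
    w=f(*q); d=w[:2]-B0; print(w.round(4),(d@x).round(4),(d@y).round(4))
```

```text
[0.571  0.0058 0.157 ] -0.1259 0.0687
[ 0.5622 -0.1131  0.157 ] -0.0068 0.0635
[0.4112 0.0142 0.157 ] -0.1295 -0.0912
[ 0.4112 -0.1073  0.157 ] -0.0081 -0.0875
[ 0.5634 -0.0498  0.25  ] -0.0701 0.0628
[ 0.4199 -0.0434  0.25  ] -0.0722 -0.0808
[ 0.4171 -0.102   0.157 ] -0.0135 -0.0818
[ 0.5566 -0.1072  0.157 ] -0.0125 0.0577
[0.5711 0.0038 0.157 ] -0.1239 0.0689
[ 0.4263 -0.0429  0.245 ] -0.0729 -0.0745
[ 0.5435 -0.045   0.245 ] -0.0743 0.0428
```

Call:
move_arm:
  commands: [0, 0, 0.2, 0, 0, 0.35, 0.1, 0, 0, 0.35, 0, 0, 0, 0, -0.15, 0, 0, -0.01, -0.15, 0, 0, -0.01, -0.12, 0, 0, -0.01, -0.12, 0, 0, -0.01, -0.12, 0, 0, -0.01, -0.12, 0, 0, -0.01, -0.12, 0, 0, -0.01, -0.12, 0, 0, -0.01, -0.12, 0, 0, -0.01, -0.12, 0, 0, -0.01, -0.12, 0, 0, -0.01, -0.12, 0, 0, -0.01, -0.12, 0, 0, -0.01, -0.12, 0, 0, 0, 0, 0]

```text
time: 10.92
eef_pos: [0.4936, 0.0502, 0.0127]
tcp_rot: [-0.491, 0.507, 0.494, 0.508]
contact_force: [-0.2, 10.5, 0.9]
opening: 0.999
```

Run:
```python
from h import *
delta((0.455,0.139,0.012))
look(5)
```

```text
pos [0.4936 0.0502 0.0127] x [-0.001  0.004 -1.   ] z-ang 88.26 q [-0.11  0.23  2.14  0.    0.78 -1.65] t 10.925 F [-0.2 10.5  0.9]
shift units tool xyz [0.04 1.65 3.5 ]
```

View pics/top5.png

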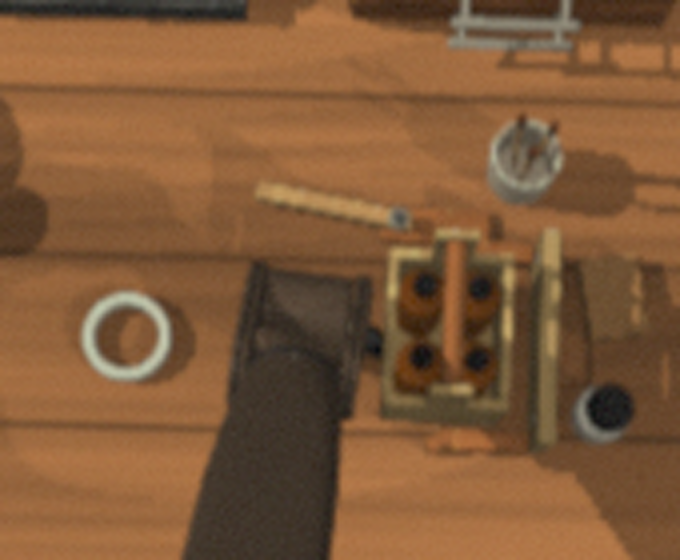

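View pics/scene5.png

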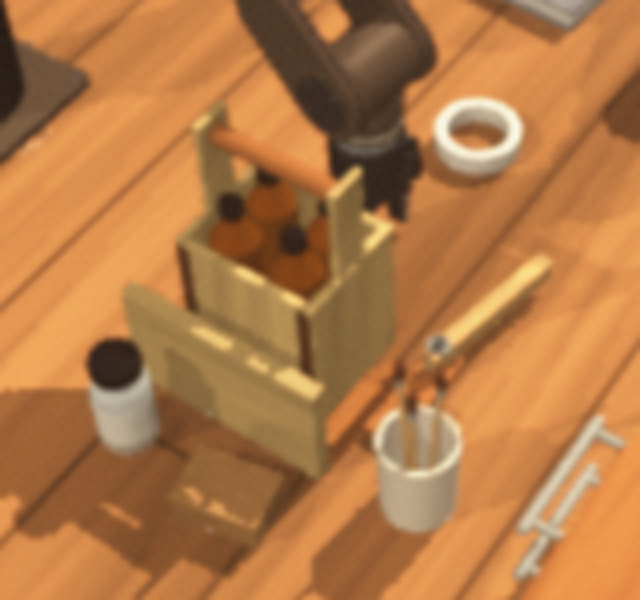

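Call:
move_arm:
  commands: [0, 0, -0.12, 0, 0, 0, -0.12, 0, 0, 0, -0.12, 0, 0, 0, -0.12, 0, 0, 0, -0.12, 0, 0, 0, -0.12, 0, 0, 0, -0.12, 0, 0, 0, -0.12, 0, 0, 0, -0.12, 0, 0, 0, 0, 0]

```text
time: 12.28
eef_pos: [0.493, 0.0231, 0.0127]
tcp_rot: [-0.492, 0.507, 0.494, 0.508]
contact_force: [-0.4, 9.0, 0.0]
opening: 0.999
```

Call:
move_arm:
  commands: [0, 0, -0.1, 0, 0, 0, -0.1, 0, 0, 0, 0, 0]

```text
time: 12.65
eef_pos: [0.4931, 0.0189, 0.0128]
tcp_rot: [-0.491, 0.506, 0.494, 0.509]
contact_force: [1.1, 14.0, 1.2]
opening: 1.003
```

Call:
move_arm:
  commands: [0, 0, -0.06, 0, 0, 0, -0.06, 0, 0, 0, 0, 0]

```text
time: 13.02
eef_pos: [0.4939, 0.0186, 0.0132]
tcp_rot: [-0.491, 0.505, 0.494, 0.51]
contact_force: [4.6, 26.1, 0.7]
opening: 0.998
```

Run:
```python
from h import *
delta((0.455,0.139,0.012))
look(6)
```

```text
pos [0.4939 0.0186 0.0132] x [ 0.002  0.009 -1.   ] z-ang 88.28 q [-0.17  0.22  2.15  0.01  0.77 -1.72] t 13.025 F [ 4.6 26.1  0.7]
shift units tool xyz [0.08 1.7  4.77]
```

View pics/top6.png

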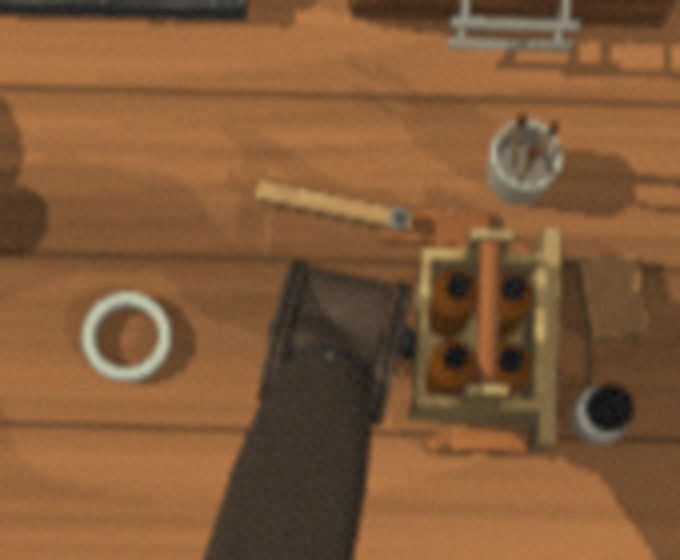

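View pics/scene6.png

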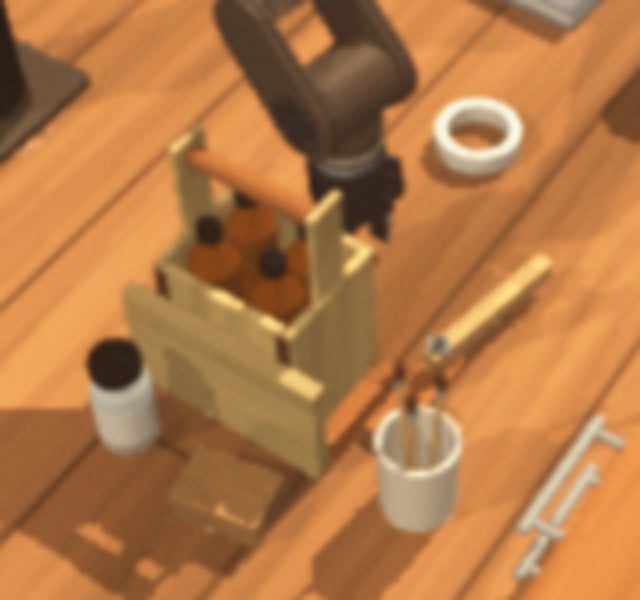

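Run:
```python
from h import *
t=lambda u,v,z:world("top",(u/4+230-.4,v/4+130-.4),z)
x=np.array([np.sin(phi),-np.cos(phi)]); y=np.array([np.cos(phi),np.sin(phi)])
for q in [(489,232,.25),(487,392,.25),(425,248,.157),(413,412,.157)]:
    w=t(*q); d=w[:2]-B0; print(w.round(4),(d@x).round(4),(d@y).round(4))
def tcp(a,r,c=0):
    h=7*abs(np.cos(a))+11*abs(np.sin(a)); d=np.array([-np.sin(a),-np.cos(a)]);n=np.array([np.cos(a),-np.sin(a)])
    return np.array([-82,127])+r*d-(9+h+c)*n-[50,0]
P=[tcp(1.73,75,25)]+[tcp(a,75+35*(1.73-a)/1.73) for a in (1.73,1.57,1.4,1.2,1.0,.8,.6,.4,.2,.1,0)]
for i,p in enumerate(P):
    d=(p-P[i-1]) if i else p*0
    print(p.round(1),"units y,z",(-d[1]/25).round(2),(-d[0]/25).round(2))
s=ctrl.get_state()["eef_pos"][:2]-B0; print("now bay",(s@x),(s@y))
```

```text
[ 0.5726 -0.1166  0.25  ] -0.0036 0.074
[ 0.4253 -0.1163  0.25  ] 0.0005 -0.0733
[ 0.5747 -0.0617  0.157 ] -0.0585 0.0744
[ 0.4157 -0.0531  0.157 ] -0.0624 -0.0847
[-198.8  184.3] units y,z -0.0 0.0
[-202.7  159.6] units y,z 0.99 0.16
[-210.3  146.9] units y,z 0.51 0.3
[-216.1  133.8] units y,z 0.52 0.23
[-219.8  116.2] units y,z 0.7 0.15
[-219.4   97. ] units y,z 0.77 -0.01
[-214.5   77.3] units y,z 0.79 -0.2
[-204.6   58.1] units y,z 0.77 -0.4
[-189.9   40.8] units y,z 0.69 -0.59
[-170.7   26.7] units y,z 0.56 -0.76
[-159.8   21.3] units y,z 0.22 -0.44
[-148.   17.] units y,z 0.17 -0.47
now bay -0.1363797976468102 -0.00878471811764856
```

Call:
move_arm:
  commands: [0, 0, 0.2, 0, 0, 0, 0.4, 0, 0, 0, 0.65, 0, 0, 0, 0.65, 0, 0, 0, 0.65, 0, -0.8, 0, 0, 0, -0.9, 0, 0, 0, -0.9, 0, 0, 0, -0.9, 0, 0, 0, -0.86, 0, 0, 0, -0.86, 0, 0, 0, -0.86, 0, 0, 0, -0.86, 0, 0, 0, -0.86, 0, 0, 0, -0.86, 0, 0, 0, -0.86, 0, 0, 0, -0.86, 0, 0, 0, -0.86, 0, 0, 0, -0.84, 0, 0, 0, 0, 0, 0, 0]

```text
time: 15.62
eef_pos: [0.4956, 0.078, 0.3167]
tcp_rot: [-0.494, 0.506, 0.492, 0.508]
contact_force: [-1.0, -0.0, -0.0]
opening: 0.999
```

Run:
```python
from h import *
w=bay2w((-.1988,.1843));print(w)
delta((w[0],w[1],0.013))
look(7)
```

```text
[0.68868018 0.07518238]
pos [0.4956 0.078  0.3167] x [ 0.004 -0.    -1.   ] z-ang 88.42 q [-0.05 -0.15  1.91 -0.    1.38 -1.59] t 15.625 F [-1. -0. -0.]
shift units tool xyz [12.18 -7.67  0.1 ]
```

View pics/top7.png

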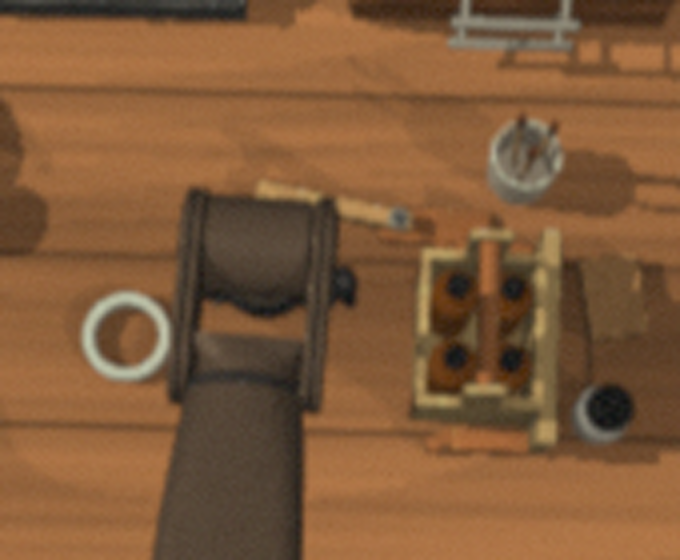

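View pics/scene7.png

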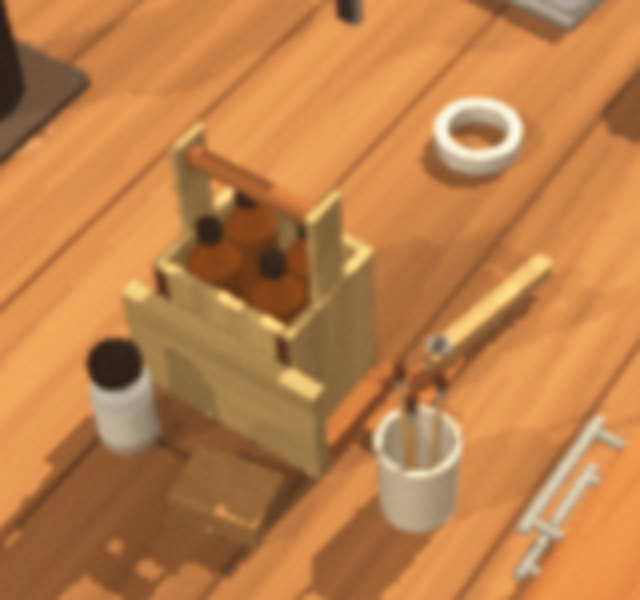

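My lateral numbers went into the wrong column, so the arm only rose, which did no harm. The crate stands against the board. Next I move across to the far side of the bar, then down.

Call:
move_arm:
  commands: [0, -0.85, 0, 0, 0, -0.85, 0, 0, 0, -0.85, 0, 0, 0, -0.85, 0, 0, 0, -0.85, 0, 0, 0, -0.85, 0, 0, 0, -0.85, 0, 0, 0, -0.85, 0, 0, 0, -0.87, 0.1, 0, 0.9, 0, 0, 0, 0.9, 0, 0, 0, 0.9, 0, 0, 0, 0.9, 0, 0, 0, 0.9, 0, 0, 0, 0.9, 0, 0, 0, 0.9, 0, 0, 0, 0.9, 0, 0, 0, 0.9, 0, 0, 0, 0.9, 0, 0, 0, 0, 0, 0, 0]

```text
time: 18.23
eef_pos: [0.6848, 0.0745, 0.0865]
tcp_rot: [-0.491, 0.508, 0.494, 0.506]
contact_force: [0.0, -0.1, -0.8]
opening: 1.003
```

Run:
```python
from h import *
w=bay2w((-.1988,.1843))
delta((w[0],w[1],0.013))
look(8)
```

```text
pos [0.6848 0.0745 0.0865] x [-0.005  0.    -1.   ] z-ang 88.38 q [-0.04  0.47  1.64 -0.    1.04 -1.58] t 18.225 F [ 0.  -0.1 -0.8]
shift units tool xyz [ 2.94 -0.17  0.03]
```

View pics/scene8.png

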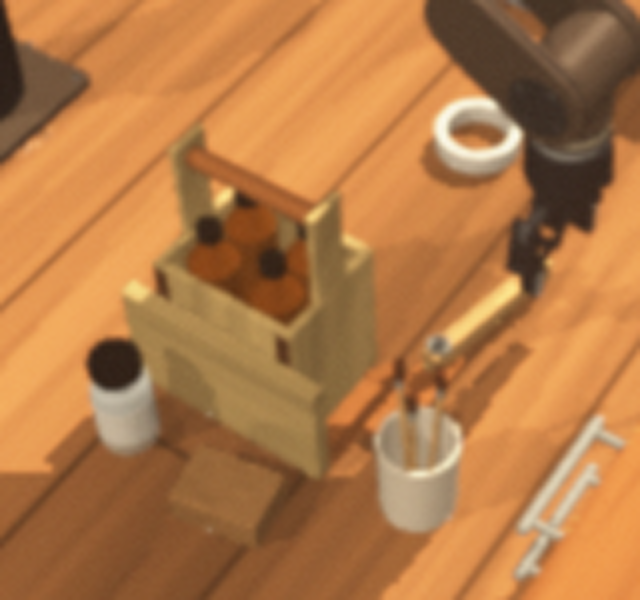

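View pics/top8.png

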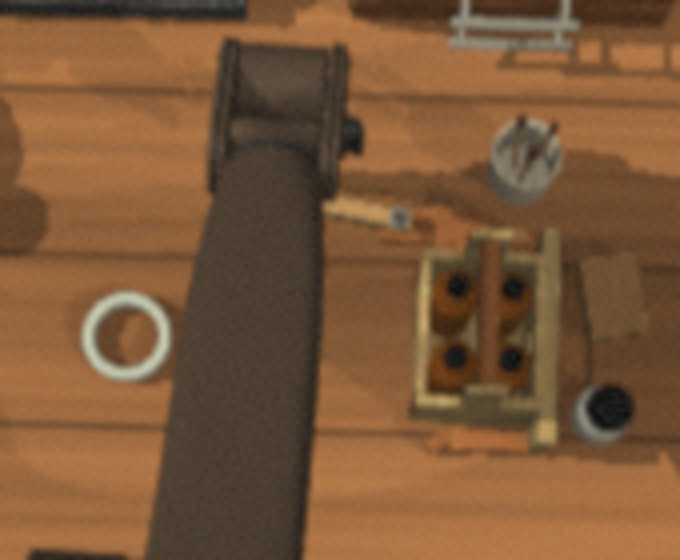

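Call:
move_arm:
  commands: [0.6, -0.17, 0, 0, 0.7, 0, 0, 0, 0.7, 0, 0, 0, 0.6, 0, 0, 0, 0.3, 0, 0, 0, 0, 0, 0, 0]

```text
time: 19.08
eef_pos: [0.6904, 0.0744, 0.0163]
tcp_rot: [-0.493, 0.507, 0.493, 0.507]
contact_force: [-0.1, 0.1, -0.5]
opening: 1.0
```

Run:
```python
from h import *
w=bay2w((-.1988,.1843))
delta((w[0],w[1],0.013))
look(9)
```

```text
pos [0.6904 0.0744 0.0163] x [-0.001  0.    -1.   ] z-ang 88.39 q [-0.04  0.58  1.64 -0.    0.93 -1.58] t 19.075 F [-0.1  0.1 -0.5]
shift units tool xyz [0.13 0.07 0.03]
```

View pics/scene9.png

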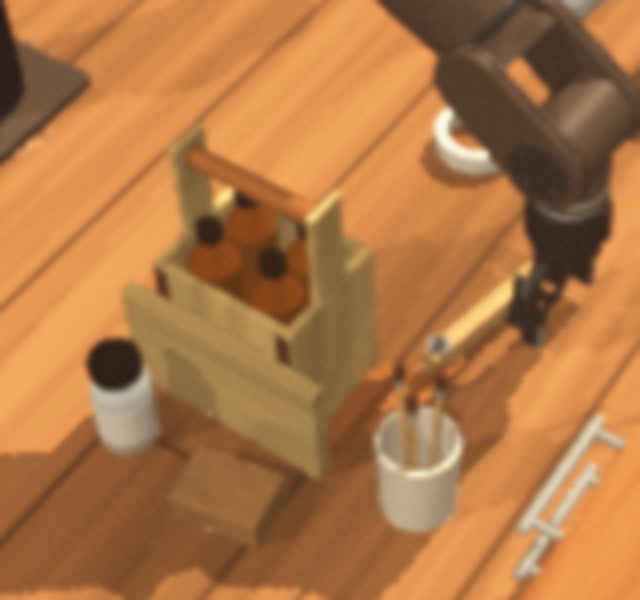

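Call:
move_arm:
  commands: [0.1, 0.5, 0.1, 0, 0, 0.5, 0.1, 0, 0, 0.3, 0.15, 0, 0, 0.26, 0.15, 0, 0, 0.26, 0.12, 0, 0, 0.26, 0.12, 0, 0, 0.35, 0.08, 0, 0, 0.35, 0.08, 0, 0, 0.39, 0, 0, 0, 0.39, 0, 0, 0, 0.4, -0.1, 0, 0, 0.4, -0.1, 0, 0, 0.38, -0.2, 0, 0, 0.38, -0.2, 0, 0, 0, 0, 0]

```text
time: 21.05
eef_pos: [0.5617, 0.0851, 0.0144]
tcp_rot: [-0.492, 0.508, 0.493, 0.507]
contact_force: [-1.3, 0.0, -0.3]
opening: 1.003
```

Run:
```python
from h import *
w=bay2w((-.2046,.0581))
delta((w[0],w[1],0.013))
look(10)
```

```text
pos [0.5617 0.0851 0.0144] x [-0.002  0.    -1.   ] z-ang 88.33 q [-0.03  0.36  1.96  0.    0.82 -1.57] t 21.05 F [-1.3  0.  -0.3]
shift units tool xyz [ 0.06 -0.04 -0.01]
```

View pics/scene10.png

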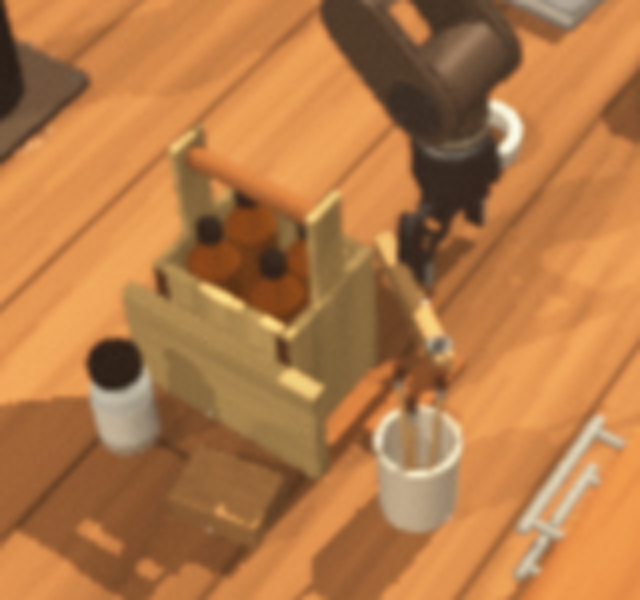

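View pics/top10.png

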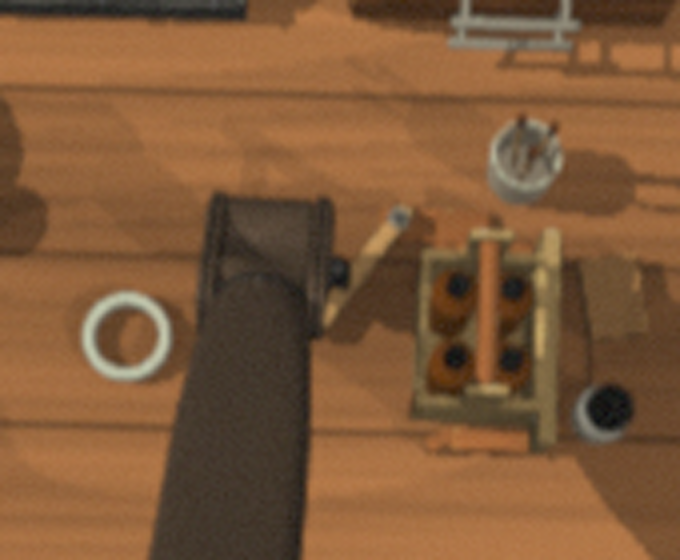

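Call:
move_arm:
  commands: [0, 0.35, -0.3, 0, 0, 0.35, -0.3, 0, 0, 0.28, -0.38, 0, 0, 0.28, -0.38, 0, 0, 0.22, -0.44, 0, 0, 0.09, -0.2, 0, 0, 0.08, -0.15, 0, 0, 0, 0, 0]

```text
time: 22.15
eef_pos: [0.5201, 0.0326, 0.0147]
tcp_rot: [-0.493, 0.507, 0.493, 0.507]
contact_force: [-0.1, -0.1, 0.0]
opening: 1.002
```

Call:
move_arm:
  commands: [0, 0, -0.1, 0, 0, 0, 0, 0]

```text
time: 22.4
eef_pos: [0.52, 0.0307, 0.0147]
tcp_rot: [-0.493, 0.507, 0.493, 0.507]
contact_force: [0.3, 1.3, 0.1]
opening: 1.005
```

Run:
```python
from h import *
w=bay2w((-.148,.017))
delta((w[0],w[1],0.013))
look(11)
```

```text
pos [0.52   0.0307 0.0147] x [-0.001  0.    -1.   ] z-ang 88.38 q [-0.14  0.27  2.08  0.    0.79 -1.68] t 22.4 F [0.3 1.3 0.1]
shift units tool xyz [ 0.07  0.   -0.05]
```

View pics/top11.png

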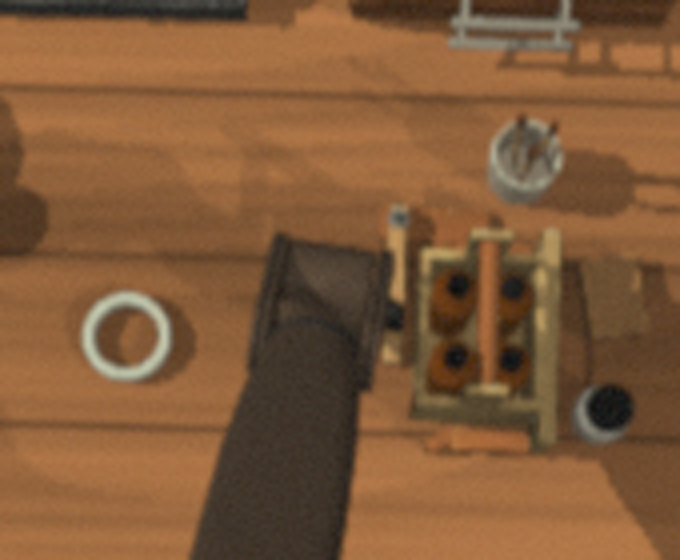

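View pics/scene11.png

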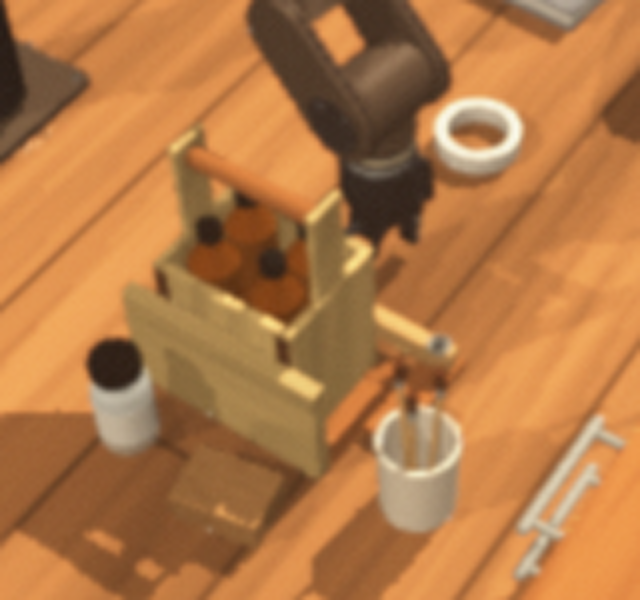

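Call:
move_arm:
  commands: [0, 0, -0.08, 0, 0, 0, 0, 0]

```text
time: 22.75
eef_pos: [0.52, 0.0305, 0.0148]
tcp_rot: [-0.492, 0.506, 0.494, 0.508]
contact_force: [-1.4, 10.8, 1.2]
opening: 1.001
```

Call:
move_arm:
  commands: [0, 0, -0.06, 0, 0, 0, 0, 0]

```text
time: 23.0
eef_pos: [0.5201, 0.0303, 0.015]
tcp_rot: [-0.491, 0.506, 0.494, 0.509]
contact_force: [-0.4, 14.8, 1.7]
opening: 0.998
```

Call:
move_arm:
  commands: [0, 0, 0.2, 0, 0, 0, 0.4, 0, 0, 0, 0.7, 0, 0, 0, 0.7, 0, -0.8, 0, 0.3, 0, -0.9, 0, 0.3, 0, -0.9, 0, 0, 0, -0.9, 0, 0, 0, -0.9, 0, 0, 0, -0.9, 0, 0, 0, -0.9, 0.5, 0.9, 0, -0.9, 0.5, 0.9, 0, 0, 0.5, 0.9, 0, 0, 0.5, 0.9, 0, 0, 0, 0.9, 0, 0, 0, 0, 0, 0, 0, 0, 0]

```text
time: 25.12
eef_pos: [0.475, 0.2058, 0.1922]
tcp_rot: [-0.493, 0.507, 0.493, 0.507]
contact_force: [-0.5, -1.1, -0.1]
opening: 1.001
```

Run:
```python
from h import *
delta((0.5,0.1,.2))
look(12,top=(150,260,240,400,5))
```

```text
pos [0.475  0.2058 0.1922] x [-0.    -0.001 -1.   ] z-ang 88.42 q [ 0.21 -0.01  2.01 -0.    1.14 -1.33] t 25.125 F [-0.5 -1.1 -0.1]
shift units tool xyz [-0.31 -1.11 -4.2 ]
```

View pics/top12.png

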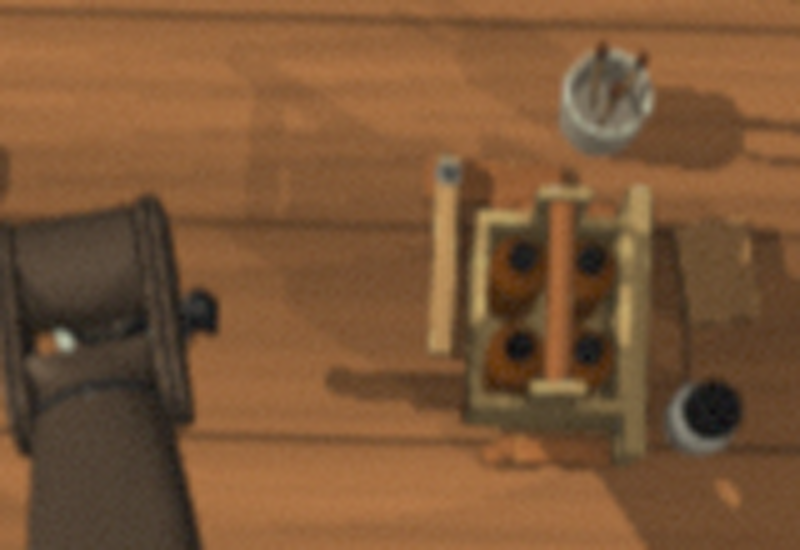

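View pics/scene12.png

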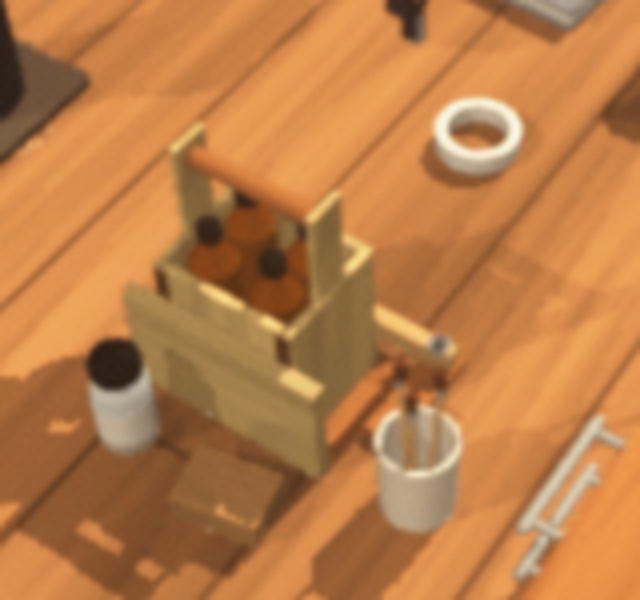

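Run:
```python
from plant import ctrl
print(ctrl.sign_off())
```

```text
the job is handed in; nothing more can be done
None
```

The crate is against the back board, the bar is swung fully across in front of it, and the job is handed in. It took about 25 s of the 64 s allowed.

- **Push:** I pushed the crate on its -x face with the back of one open finger. It touched about 45 to 60 mm above the bench by the pictures, and I grasped nothing. The crate stopped at the board, and the push force rose from about 10 N to 26 N with no further movement. In the pictures it stands flat, within about 2 mm of home.
- **Bar:** I swung it with the same fingertip until it met its end stop. The force there rose to about 15 N without movement, so I backed off.
- **Last pictures:** With the arm clear, they show the bar square across the mouth in front of the upright crate. The bystanders I could see there are where they started. The mug, sketchbook and screwdriver were outside the final close-ups, and the arm did not go near them.

**Checks that disagreed:**
- The two cameras differed by about 3 mm.
- At its closest look, the crate's sideways position read anywhere from 0 to 10 mm off centre. That is inside the 13 mm side clearance either way.
- The bar measured within about 0.015 rad of parallel to the board.
- One retreat move had its numbers in the wrong column, so the arm rose higher than I meant. It touched nothing.

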